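Unhook the dipping basket past its sprung keeper

TASK

The wire dipping basket hangs on the steel hook of the dip stand, locked in by a red sprung keeper. Take the basket by its black handle, push it back towards the post so that its own top bar presses the keeper open, lift it out over the hook's tip, and set it down upright, without dropping it, in the middle of the round white plaster bat, then let go. Leave the cup and the cork block where they are.

Things in the scene. Friction and masses are not known exactly. Their poses are not given: they have to be found in the camera images.
- basket: The loose wire basket, about 0.22 kg. Steel floor disc 86 mm across at the bottom, rim 96 mm across at 50 mm height, a bail whose top bar is 170 mm above the foot, and a black handle at its -x side. Origin at the centre of its underside; z up the basket, -x towards the handle.
- basket_foot (a point): Centre of the basket's underside (same frame as basket).
- basket_grip (a point): Centre of the basket's black handle: a flat bar 68 mm long, 26 wide, 14 thick (thickness along the basket's y), rising outwards from the rim at 45 degrees in the basket's x-z plane. 82 mm to -x and 87 mm above the foot; the outer end is 34 mm off. Pinch it across the thickness, tool sloping down along it: while it hangs, a board 168 mm above leaves no room for a vertical tool.
- basket_bar (a point): Centre of the bail's top bar, a round bar 8 mm thick, straight for 56 mm along the basket's y, by which it hangs on the hook; 13 mm to -x and 170 mm above the foot.
- hook_seat (a point): Where the bar's centre lies when hung (up to 8 mm to -x or 2 mm to +x of it): a point of the fixed stand, 4 mm above the flat top of the hook's arm, 230 mm above the table. Stand's axes: +x back to the post (114 mm off), -x to the hook's tip, z up. A base plate 130 mm wide and 10 mm thick lies below.
- hook_lip (a point): End of the lip that reaches back from the hook's tip over the seat: 10 mm to +x and 20 mm above hook_seat (lip's top; its underside is 9 mm lower). The hook is 14 mm wide; its tip's front face is 32 mm to -x of this point. The bar can rise past the lip only with its centre 14 mm or more to +x of hook_seat, and must rise at least 24 mm above hook_seat to pass forward over the tip.
- board_edge (a point): Middle of the lower front edge of the stand's wooden top board, 99 mm to -x and 85 mm above hook_seat. The board is 110 mm wide, 14 mm thick and reaches 245 mm back from here, over hook, bar and handle.
- keeper (a joint): Red sprung keeper, two cheeks (25 mm over all) astride the hook's arm, hinged 40 mm below and 18 mm to +x of hook_seat; front face 6 mm to +x of the seat when shut, top 47 mm above it. 0 = shut, grows in rad as it is pushed to +x; 0.55 is a rigid stop; past 0.3 the bar can clear the lip. At the bar it takes 1.5 N to start, 4.5 N at 0.3, 7 N at 0.55; it springs shut when freed.
- bat_top (a point): Centre of the top of the fixed round white plaster bat, 150 mm across, 14 mm thick.
- slip_cup: Small brown clay cup, 65 mm across, 47 mm high, bystander; origin under its centre.
- cork_block: Cork block 58x55x22 mm, bystander; origin under its centre.

How it is judged:
On the way, in this order (a step that is already met when the one before it is completed fails the run):
1. the basket's bar presses the keeper open while it hangs in the hook (value of joint keeper above 0.22 rad and contact force between basket and keeper above 0.5 N and z of basket_bar in the frame of hook_seat below 0.03 m), for 0.1 s.
2. the basket is off the hook and the keeper has sprung shut (x of basket_bar in the frame of hook_seat below -0.035 m and value of joint keeper below 0.1 rad), for 0.1 s.
At the end, for the whole second after the job is handed in: The basket stands upright (within 0.1 rad) and at rest on the plaster bat, the centre of its foot within 30 mm of the bat's centre, released; the keeper is shut (under 0.1 rad) (horizontal distance between basket_foot and bat_top below 0.03 m and z of basket_foot in the frame of bat_top between -0.004 and 0.006 m and angle between basket_foot's own z axis and vertical below 0.1 rad and linear speed of basket below 0.02 m/s and value of joint keeper below 0.1 rad); the robot touches nothing.
It fails at once if the slip cup is moved by more than 30 mm (distance of slip_cup from where it was at the start of the episode above 0.03 m).
It fails at once if the cork block is moved by more than 30 mm (distance of cork_block from where it was at the start of the episode above 0.03 m).
It fails at once if the basket is dropped (moves faster than 0.7 m/s with no finger on it) (linear speed of basket above 0.7 m/s and contact force between the fingers and basket below 0.05 N).
It also fails if it takes over 43 s, if anything falls off the work surface, if the arm or the gripper's body presses on something with over 40 N, if the wrist force passes 120 N, or if a joint passes its speed limit or range.

ROBOT

A 7-joint arm with a two-finger parallel gripper is mounted at the origin on a cart in front of the work surface, level with it; the furniture and walls round the work are solid. World frame = base frame: x ahead of the robot, y to its left, z up, the work surface at z = 0. Lengths are in m, angles in rad, forces in N, time in s.
With the tool pointing down it reaches from about 0.4 to 0.85 m from the base axis. Payload 6.9 kg.
Tool frame: the origin (TCP) lies midway between the tips of the shut fingers; the grasp point (between the pads) lies robot.grip_point_offset behind it (robot.grip_point_offset is the distance from the TCP to the grasp point, in m); z points along the fingers, y is the direction in which the jaws open and shut (so a half turn about z gives the same grasp; the last joint's range is limited). The gripper opens to 85 mm and grips with 20 to 120 N. Pads are 22 mm wide; open, the fingers measure 114 mm over their backs; the gripper's body (76 mm by 85 mm) begins 54 mm behind the grasp point. The pads swing forward as they close: fully open they stand 13 mm farther back than shut.
Start: joints at [1.208, 0.507, -0.238, 1.5, 0.126, 1.149, -0.155], TCP at [0.282, -0.558, 0.231] pointing down, gripper open.
Joint ranges: [-3.08, 3.08], [-0.24, 2.05], [-1.43, 1.35], [0, 2.5], [-1.52, 4.66], [0.17, 1.96], [-2.89, 2.89]. Speed limits (rad/s): [2.39, 2.39, 3.14, 3.14, 3.14, 3.14, 3.14].

INTERFACE

Orientations are given as a rotation vector (axis times angle).
In Python, from plant import robot gives the robot as it stands. The module is installed in compiled form; this text tells all that it offers.
- The arm moves only by the shell command python3 -m inch 'ROWS' [FORCE]. ROWS is JSON, a list of rows, each a list of 7 numbers: the shift along the tool's x, y, z normalised to -1 to 1, where 1 is 0.3 m, then the turn, a rotation vector about the tool's x, y, z normalised to -1 to 1, where 1 is 180 degrees, then the opening in per cent of the stroke, from 0 (shut) to 100 (fully open). A call has 1 to 20 rows; each row is the pose to reach, as a shift and turn from the pose measured when the call began, along the tool's axes at that moment, turning the shorter way round; what a row does not reach only later rows make up. A row lasts 1/12 s, in which the tool goes at most 41.7 mm and 7.16 degrees, less where a joint would pass 70% of its speed; a pose out of reach is approached as far as the arm can. A call with a number of a shift or a turn outside -1 to 1 is refused whole. A call with a gripper value outside its range is refused whole. The fingers move at their own pace and stop on an object; FORCE is the grip in N (left out, the last holds). Time passes only in rows, so rows that repeat a pose let the fingers close. It gives the time, the measured TCP pose, the force and the opening at its end, in the units of the state.
- robot.state(): the state, without advancing time (a new reading comes with each control period).
- robot.capture(name): name is "scene" or "top" or "wrist"; returns a dict with "pixels" (400x640x3 uint8, red, green, blue), "z_map" (400x640 float32, m along the optical axis (not along the pixel's ray), 0 where there is no reading), "vertical_fov" (degrees; the focal length in pixels is half the picture's height over the tangent of half this angle, whatever the lens; pixels are square), "cx", "cy" (the principal point, pixels), "rvec" (rotation vector, rad) and "tvec" (3), from world to camera coordinates, as OpenCV has them; the wrist camera has in their place "T_tool_cam" (4x4, takes a point from camera to tool coordinates, whose origin is the TCP and whose axes are the flange's). Camera axes: x right, y down, z forward; pixel columns grow to the right and rows downward; lengths in m; the calibration is good to about 2 mm. A picture is of the moment at which its call begins: read the wrist's pose just before it.
- robot.close_job(): hands the job in, once; it reports no verdict.
The state is a dict: "t": time; "qpos": joint angles; "joint_vel": joint speeds; "joint_torque": joint torques, N m; "eef_pos": TCP position; "eef_rot": TCP orientation; "contact_force": force on the tool from outside, world axes, zero at the start; "torque": the same for the moment, N m; "grip_width": finger opening in m.
Only numpy, scipy, OpenCV 4.12 (cv2) and the standard library are available. Lean on these libraries where they do the work, as an engineer would, in place of code of your own. Each camera call takes 0.05 s, during which the arm holds its last target.

## Working session

There is one attempt and no reset: what is moved stays moved. The work goes in short steps, Python scripts to look and compute and a shell command to move; the robot and the scene stay as the last step left them, time stands still between calls to the robot, and variables do not carry over. Pictures are saved under pics/ and viewed, and the job is handed in when it is done.

```bash
mkdir -p pics; ls; cat > h.py <<'E'
import numpy as np,cv2
from scipy.spatial.transform import Rotation as R
from plant import robot
def cap(n):
    s=robot.state(); d=robot.capture(n); d['s']=s
    return d
def K(d):
    f=200/np.tan(np.radians(d['vertical_fov'])/2); return f,d['cx'],d['cy']
def world(d,u,v,z=None):
    f,cx,cy=K(d)
    if z is None: z=d['z_map'][int(round(v)),int(round(u))]
    p=np.array([(u-cx)/f*z,(v-cy)/f*z,z])
    if 'rvec' in d:
        Rm=cv2.Rodrigues(np.array(d['rvec'],float))[0]; return Rm.T@(p-np.array(d['tvec']).ravel())
    T=np.array(d['T_tool_cam']); q=T[:3,:3]@p+T[:3,3]
    return R.from_rotvec(d['s']['eef_rot']).apply(q)+d['s']['eef_pos']
def cloud(d):
    f,cx,cy=K(d); z=d['z_map']; v,u=np.mgrid[:400,:640]
    P=np.stack([(u-cx)/f*z,(v-cy)/f*z,z],-1)
    if 'rvec' in d:
        Rm=cv2.Rodrigues(np.array(d['rvec'],float))[0]; W=(P-np.array(d['tvec']).ravel())@Rm
    else:
        T=np.array(d['T_tool_cam']); W=R.from_rotvec(d['s']['eef_rot']).apply((P.reshape(-1,3)@T[:3,:3].T+T[:3,3])).reshape(P.shape)+d['s']['eef_pos']
    W[z==0]=np.nan; return W
def save(d,n): cv2.imwrite('pics/'+n,d['pixels'][:,:,::-1])
E
python3 - <<'E'
from h import *
print(robot.state(), robot.grip_point_offset)
for n in ('scene','top','wrist'):
    d=cap(n); save(d,n+'0.png'); np.save('/tmp/%s0.npy'%n,d,allow_pickle=True)
    print(n,K(d),d.get('rvec'),d.get('tvec'),d.get('T_tool_cam'))
E
```

```text
pics
{'t': 0.0, 'qpos': array([ 1.20751451,  0.50832427, -0.23756289,  1.50112769,  0.1257203 ,
        1.14891523, -0.15480243]), 'joint_vel': array([ 8.36946288e-04, -1.39996234e-03,  1.08109526e-03, -1.58347872e-04,
        5.89930222e-05,  1.40547195e-04, -5.62672551e-05]), 'joint_torque': array([-7.42288303e-04, -6.20594931e+01, -2.18699276e+00, -2.49655992e+01,
        1.27144146e-02,  1.17319054e-02, -1.12160148e-06]), 'eef_pos': array([ 0.28208925, -0.55715323,  0.23044121]), 'eef_rot': array([-3.05399289e+00, -7.29322040e-01,  7.05251345e-04]), 'contact_force': array([ 0.41745135,  0.07606112, -0.26303188]), 'torque': array([ 0.00547572, -0.09932828, -0.01724407]), 'grip_width': 0.08568063893999932} 0.0187
scene (np.float64(408.6904406513642), 318.145366402145, 196.2368179228033) [ 2.11461978  0.62478568 -0.33309729] [-0.38804193 -0.11954683  1.36277956] None
top (np.float64(454.29609922689554), 335.7502424632462, 189.81893408286285) [ 1.52822677 -2.18412867  0.76950717] [0.02480533 0.60301234 0.7161623 ] None
wrist (np.float64(294.0901443243669), 318.4772895929018, 198.1132034663072) None None [[ 4.66101693e-04 -9.64039130e-01 -2.65759927e-01  6.81468390e-02]
 [ 9.99999872e-01  5.01325020e-04 -6.47023886e-05  3.77297234e-05]
 [ 1.95607735e-04 -2.65759863e-01  9.64039240e-01 -1.41698084e-01]
 [ 0.00000000e+00  0.00000000e+00  0.00000000e+00  1.00000000e+00]]
```

View pics/scene0.png

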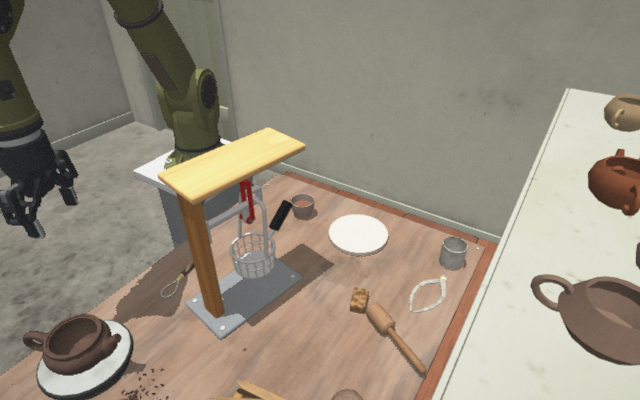

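View pics/top0.png

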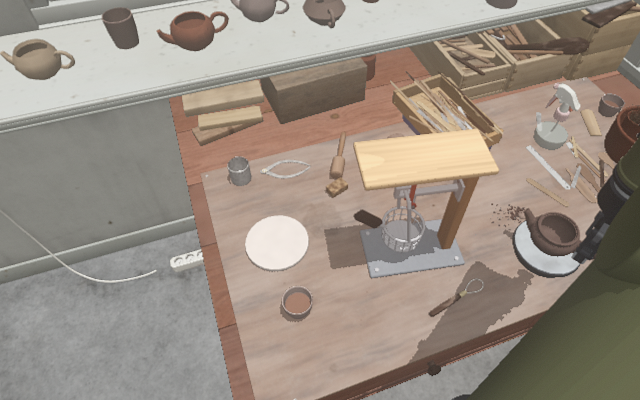

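View pics/wrist0.png

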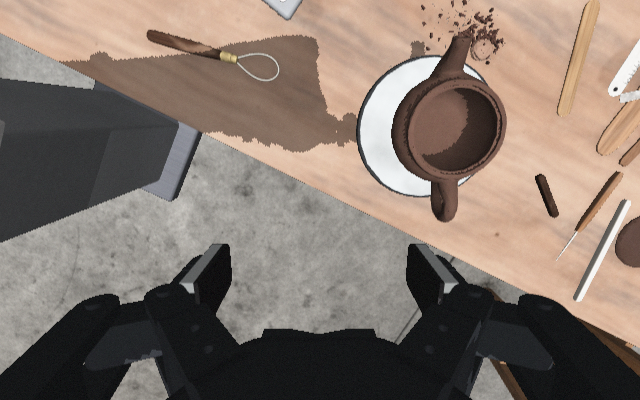

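The scene view shows the board, the hanging basket with its black handle at (281,215), the red keeper at (249,200), the bat at (358,235), the cup at (303,206) and the cork at (359,299). In the top view the handle is at (368,218), the bat at (277,242), the cup at (297,303), the cork at (337,187) and the board corners at about (355,143), (362,187), (497,173) and (487,131).

```bash
cat > m.py <<'E'
from h import *
S=np.load('/tmp/scene0.npy',allow_pickle=True).item();T=np.load('/tmp/top0.npy',allow_pickle=True).item()
np.set_printoptions(precision=4,suppress=True)
Cs,Ct=cloud(S),cloud(T)
if __name__=='__main__':
  for nm,C,D in(('scene',Cs,S),('top',Ct,T)):
    img=D['pixels'].astype(int); r,g,b=img[...,0],img[...,1],img[...,2]
    # bat
    m=(np.abs(C[...,2]-.014)<.006)&(r>180)&(b>170)
    n,l,st,ce=cv2.connectedComponentsWithStats(m.astype(np.uint8))
    for i in range(1,n):
        if st[i,4]>300: 
            P=C[l==i]; c,rad=cv2.minEnclosingCircle(P[:,:2].astype(np.float32)); print(nm,'bat?',ce[i],st[i,4],c,rad,np.median(P[:,2]))
    # board
    m=(C[...,2]>.29)&(C[...,2]<.36)&(r>b+40)
    n,l,st,ce=cv2.connectedComponentsWithStats(m.astype(np.uint8))
    for i in range(1,n):
        if st[i,4]>1000:
            P=C[l==i]; zt=np.percentile(P[:,2],90); Q=P[np.abs(P[:,2]-np.median(P[:,2]))<.006]
            print(nm,'board',ce[i],st[i,4],np.median(P[:,2]),cv2.minAreaRect(Q[:,:2].astype(np.float32)),'\n',cv2.boxPoints(cv2.minAreaRect(Q[:,:2].astype(np.float32))))
    # handle: dark
    m=(r<60)&(g<60)&(b<60)&(C[...,2]>.08)&(C[...,2]<.22)&(C[...,1]>-.4)
    n,l,st,ce=cv2.connectedComponentsWithStats(m.astype(np.uint8))
    for i in range(1,n):
        if st[i,4]>60: P=C[l==i];print(nm,'handle',ce[i],st[i,4],np.median(P,0),P.min(0),P.max(0))
    m=(r>120)&(g<70)&(b<70)&(C[...,2]>.1)
    n,l,st,ce=cv2.connectedComponentsWithStats(m.astype(np.uint8))
    for i in range(1,n):
        if st[i,4]>30: P=C[l==i];print(nm,'red',ce[i],st[i,4],np.median(P,0),P.min(0),P.max(0))
  print('cup',world(S,303,198),world(T,297,300)); print('cork',world(S,359,296),world(T,337,187))
  # base plate corners
  for u,v in((189,301),(219,332),(270,262),(299,277)): print('plate',world(S,u,v))
E
python3 m.py
python3 - <<'E'
import cv2
a=cv2.imread('pics/scene0.png')[120:345,150:330];cv2.imwrite('pics/sc.png',cv2.resize(a,None,fx=2.6,fy=2.6,interpolation=2))
a=cv2.imread('pics/top0.png')[120:300,320:520];cv2.imwrite('pics/tc.png',cv2.resize(a,None,fx=3,fy=3,interpolation=2))
E
```

```text
scene bat? [358.0829 233.3802] 1762 (0.621952474117279, -0.05655718967318535) 0.07566192001104355 0.011836255031588368
scene board [228.7372 164.792 ] 5092 0.32716116992340105 ((0.5081121325492859, -0.33132731914520264), (0.24597841501235962, 0.11247693002223969), 79.59856414794922) 
 [[ 0.4306 -0.4421]
 [ 0.5412 -0.4624]
 [ 0.5856 -0.2205]
 [ 0.475  -0.2002]]
scene board [617.3062 179.7391] 1610 0.31248100937763945 ((1.0688420534133911, -0.014298982918262482), (0.05574912577867508, 0.1721932739019394), 9.54233169555664) 
 [[ 1.0271  0.066 ]
 [ 1.0556 -0.1038]
 [ 1.1106 -0.0946]
 [ 1.0821  0.0752]]
scene handle [211.1356 103.2034] 118 [0.0633 0.0261 0.208 ] [ 0.0389 -0.022   0.1751] [0.0806 0.0748 0.2197]
scene handle [280.2245 215.017 ] 294 [ 0.5287 -0.245   0.1513] [ 0.5148 -0.2709  0.1218] [ 0.5378 -0.2146  0.1762]
top bat? [276.3658 242.0768] 2682 (0.622177243232727, -0.053445059806108475) 0.07657095044851303 0.015151609106023613
top board [423.1773 158.595 ] 6417 0.3295527270348706 ((0.5073522329330444, -0.32797056436538696), (0.24538633227348328, 0.11262970417737961), 79.400390625) 
 [[ 0.4294 -0.4382]
 [ 0.5401 -0.4589]
 [ 0.5853 -0.2177]
 [ 0.4746 -0.197 ]]
cup [ 0.4309 -0.0269  0.0273] [ 0.4573 -0.0538  0.0239]
cork [ 0.7266 -0.2465  0.0205] [ 0.7192 -0.2426  0.0237]
plate [ 0.4265 -0.443   0.0081]
plate [ 0.5357 -0.4654  0.009 ]
plate [ 0.5541 -0.32    0.0881]
plate [ 0.5812 -0.2594  0.0059]
```

```bash
sleep 1
```

```text
(no output)
```

View pics/sc.png

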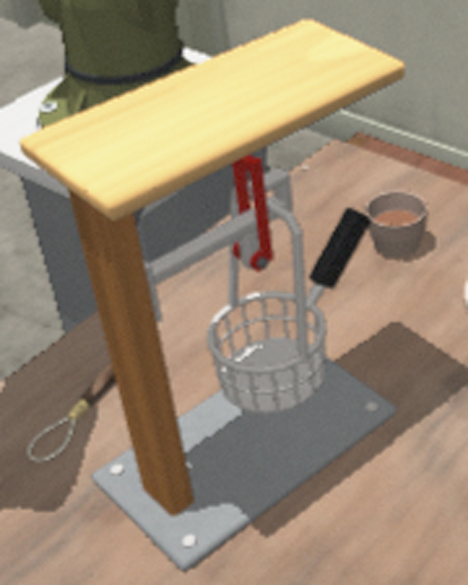

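View pics/tc.png

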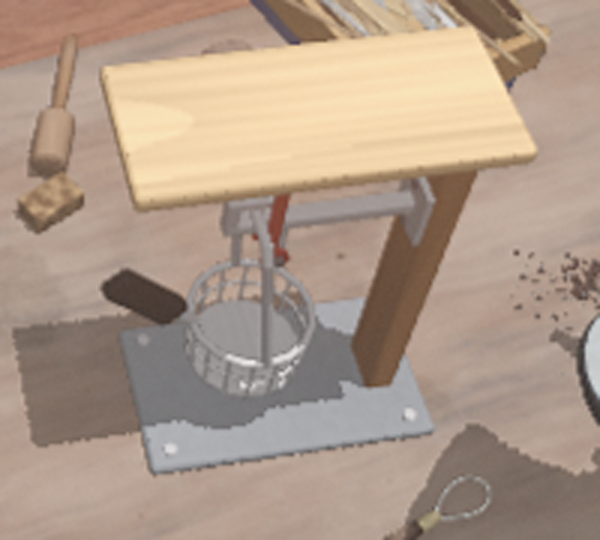

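```bash
python3 - <<'E'
from m import *
for nm,C,D,box in(('scene',Cs,S,(195,235,265,297)),('top',Ct,T,(205,232,350,387))):
    a,b,c,d=box; img=D['pixels'].astype(int).sum(-1)
    m=np.zeros(img.shape,bool); m[a:b,c:d]=True
    m&=(img<170)&(C[...,2]>.1)&(C[...,2]<.2)
    P=C[m]; c=P.mean(0); w,v=np.linalg.eigh(np.cov((P-c).T)); print(nm,len(P),c,np.sqrt(w),'\n',v.T)
    print(P.min(0),P.max(0))
u=np.array([.183,.983])
m=(np.abs(Cs[...,2]-.01)<.005); 
E
```

```text
scene 296 [ 0.5281 -0.2449  0.1511] [0.0028 0.0066 0.0189] 
 [[ 0.8405 -0.4543  0.2952]
 [ 0.5254  0.5505 -0.6488]
 [ 0.1322  0.7004  0.7014]]
[ 0.5148 -0.2709  0.1218] [ 0.5378 -0.2146  0.1762]<stdin>:6: RuntimeWarning: Degrees of freedom <= 0 for slice
  c *= np.true_divide(1, fact)
  c *= np.true_divide(1, fact)
Traceback (most recent call last):
numpy.linalg.LinAlgError: Eigenvalues did not converge
```

The crops show the keeper shut, and the basket hanging with its handle in line with the stand. The handle's axis points along (0.13, 0.70, 0.70), a heading of 79°, which matches the board's 79.5°.

```bash
cat >> h.py <<'E'
np.set_printoptions(precision=4,suppress=True)
OFF=0.0187
def pose(heading,down,grip):
    """heading deg of outward dir u; tool z = -cos(down)u - sin(down)z ; grip = grasp point. returns tcp,R"""
    h=np.radians(heading);d=np.radians(down);u=np.array([np.cos(h),np.sin(h),0])
    z=-np.cos(d)*u-np.sin(d)*np.array([0,0,1]); y=np.array([u[1],-u[0],0]); x=np.cross(y,z)
    return np.array(grip)+OFF*z, R.from_matrix(np.stack([x,y,z],1))
def row(tcp,Rt,s=None):
    s=s or robot.state(); R0=R.from_rotvec(s['eef_rot'])
    sh=R0.inv().apply(tcp-np.array(s['eef_pos']))/.3; tu=(R0.inv()*Rt).as_rotvec()/np.pi
    return np.round(np.r_[sh,tu],4)
def now(): 
    s=robot.state(); Rm=R.from_rotvec(s['eef_rot']).as_matrix()
    print('t',round(s['t'],2),'tcp',s['eef_pos'],'grip',s['eef_pos']-OFF*Rm[:,2],'x',Rm[:,0],'y',Rm[:,1],'z',Rm[:,2],'q',s['qpos'],'F',s['contact_force'],'w',s['grip_width'],sep='\n ')
E
python3 - <<'E'
from h import *
s=robot.state();R0=R.from_rotvec(s['eef_rot'])
print(row(np.array([.282,-.557,.47]),R0))
print(row(np.array([.45,-.35,.48]),R0))
p,Rt=pose(79.5,80,[.54,-.08,.42]);print(row(p,Rt))
p,Rt=pose(79.5,45,[.57,-.08,.34]);print(row(p,Rt))
E
```

```text
[-0.0001 -0.0021 -0.7979  0.      0.      0.    ]
[ 0.8112 -0.3647 -0.8308  0.      0.      0.    ]
[ 1.479  -1.023  -0.5685 -0.0259 -0.0518 -0.2916]
[ 1.548  -0.9511 -0.3192 -0.1151 -0.232  -0.2767]
```

```bash
python3 -m inch '[[0,0,-0.4,0,0,0,100],[0,0,-0.8,0,0,0,100],[0,0,-0.8,0,0,0,100],[0,0,-0.8,0,0,0,100],[0,0,-0.8,0,0,0,100],[0,0,-0.8,0,0,0,100],[0,0,-0.8,0,0,0,100],[0.8,-0.36,-0.83,0,0,-0.1,100],[0.8,-0.36,-0.83,0,0,-0.1,100],[0.8,-0.36,-0.83,0,0,-0.1,100],[0.8,-0.36,-0.83,0,0,-0.1,100],[0.8,-0.36,-0.83,0,0,-0.1,100],[0.8,-0.36,-0.83,0,0,-0.1,100],[0.8,-0.36,-0.83,0,0,-0.1,100],[0.8,-0.36,-0.83,0,0,-0.1,100]]'
python3 - <<'E'
from h import *
now()
p,Rt=pose(79.5,70,[.54,-.08,.45]);print(row(p,Rt))
p,Rt=pose(79.5,50,[.56,-.10,.36]);print(row(p,Rt))
E
```

```text
t: 1.4
eef_pos: [0.4506, -0.3482, 0.4799]
eef_rot: [-2.897, -1.21, -0.003]
contact_force: [-0.0, -0.3, -0.6]
grip_width: 0.0854
t
 1.4
 tcp
 [ 0.4506 -0.3482  0.4799]
 grip
 [ 0.4506 -0.3483  0.4986]
 x
 [0.703  0.7111 0.0027]
 y
 [ 0.7111 -0.703  -0.0017]
 z
 [ 0.0007  0.0031 -1.    ]
 q
 [ 0.8416  0.3488 -0.3794  1.1012  0.1251  1.7143 -0.2786]
 F
 [-0.001  -0.3279 -0.6494]
 w
 0.08543163928078708
[ 0.8274 -0.4044  0.161  -0.0334 -0.1088 -0.1879]
[ 0.8105 -0.2991  0.45   -0.0665 -0.2165 -0.1819]
```

```bash
python3 -m inch '[[0.3,-0.15,0.05,0,0,-0.04,100],[0.6,-0.3,0.1,-0.02,-0.06,-0.1,100],[0.83,-0.40,0.16,-0.033,-0.109,-0.188,100],[0.83,-0.40,0.16,-0.033,-0.109,-0.188,100],[0.83,-0.40,0.16,-0.033,-0.109,-0.188,100],[0.83,-0.40,0.16,-0.033,-0.109,-0.188,100],[0.83,-0.40,0.16,-0.033,-0.109,-0.188,100],[0.83,-0.40,0.16,-0.033,-0.109,-0.188,100],[0.83,-0.40,0.16,-0.033,-0.109,-0.188,100]]'
python3 - <<'E'
from h import *
now()
p,Rt=pose(79.5,45,[.555,-.10,.32]);print(row(p,Rt))
E
```

```text
t: 2.15
eef_pos: [0.5408, -0.0854, 0.4317]
eef_rot: [2.221, 1.856, -0.396]
contact_force: [0.3, -1.8, 0.0]
grip_width: 0.0856
t
 2.15
 tcp
 [ 0.5408 -0.0854  0.4317]
 grip
 [ 0.542  -0.0791  0.4492]
 x
 [ 0.1664  0.9247 -0.3424]
 y
 [ 0.9839 -0.1784 -0.0036]
 z
 [-0.0645 -0.3363 -0.9396]
 q
 [ 0.2577  0.3554 -0.572   1.3036  0.5005  1.697  -0.4563]
 F
 [ 0.3117 -1.7916  0.0149]
 w
 0.08557229604071698
[ 0.0639  0.0567  0.4196 -0.0003 -0.1388  0.0017]
```

```bash
python3 -m inch '[[0.03,0.03,0.21,0,-0.05,0,100],[0.06,0.057,0.42,0,-0.139,0,100],[0.06,0.057,0.42,0,-0.139,0,100],[0.06,0.057,0.42,0,-0.139,0,100],[0.06,0.057,0.42,0,-0.139,0,100],[0.06,0.057,0.42,0,-0.139,0,100],[0.06,0.057,0.42,0,-0.139,0,100]]'
python3 - <<'E'
from h import *
now()
d=cap('wrist');save(d,'w1.png');np.save('/tmp/w1.npy',d,allow_pickle=True)
E
```

```text
t: 2.73
eef_pos: [0.5528, -0.1159, 0.3089]
eef_rot: [1.94, 1.614, -0.802]
contact_force: [-0.4, 0.3, 0.1]
grip_width: 0.0855
t
 2.73
 tcp
 [ 0.5528 -0.1159  0.3089]
 grip
 [ 0.5552 -0.1029  0.3222]
 x
 [ 0.1286  0.6964 -0.706 ]
 y
 [ 0.9833 -0.1822 -0.0005]
 z
 [-0.129  -0.6941 -0.7082]
 q
 [ 0.0309  0.5356 -0.4736  1.5709  0.842   1.6497 -0.8099]
 F
 [-0.3732  0.3228  0.116 ]
 w
 0.08547576984041161
```

View pics/w1.png

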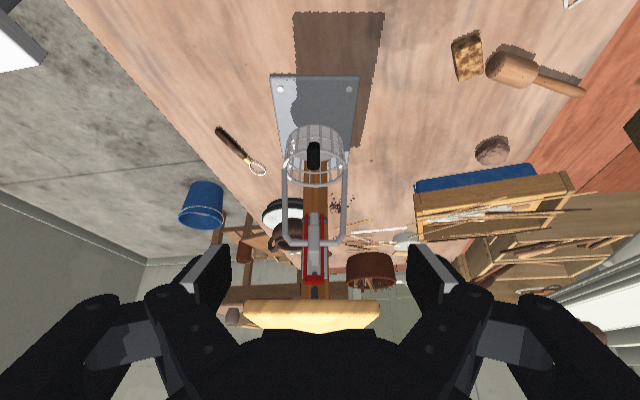

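The wrist view looks along the stand. The handle is end-on at (314,155), the hook's front at about (314,235), and the bail's top corners at (285,240) and (343,240).

```bash
python3 - <<'E'
from h import *
d=np.load('/tmp/w1.npy',allow_pickle=True).item();C=cloud(d)
img=d['pixels'].astype(int)
m=np.zeros(img.shape[:2],bool);m[135:178,300:330]=True
m&=(img.sum(-1)<150)&(C[...,2]>.1)&(C[...,2]<.2)
P=C[m];v,u=np.nonzero(m);print(m.sum(),u.min(),u.max(),v.min(),v.max(),P.min(0),P.max(0),np.median(P,0))
c=np.array([.5246,-.238,.147]);uu=np.array([.182,.983,0]);yy=np.array([.983,-.182,0]);seat=np.array([.512,-.3065,.23])
Q=P-seat;print('handle in seat frame: -x',np.percentile(Q@uu,[0,5,50,95,100]),'lat',np.percentile(Q@yy,[0,5,50,95,100]),'z',np.percentile(Q[:,2],[0,50,100]))
for q in((314,222),(314,230),(314,240),(314,250),(285,240),(343,240),(290,243),(338,243),(300,243),(328,243),(308,280),(320,280),(314,310)):
    p=world(d,*q);Q=p-seat;print(q,p,'-x %.4f lat %.4f z %.4f'%(Q@uu,Q@yy,Q[2]))
im=cv2.resize(cv2.imread('pics/w1.png')[60:330,220:400],None,fx=3,fy=3,interpolation=2)[:600*2]
cv2.imwrite('pics/w1c.png',cv2.resize(cv2.imread('pics/w1.png')[120:320,240:390],None,fx=3,fy=3,interpolation=2))
E
```

```text
337 307 319 142 170 [ 0.5177 -0.2476  0.1196] [ 0.5362 -0.2071  0.1781] [ 0.529  -0.216   0.1678]
handle in seat frame: -x [0.0602 0.0725 0.0922 0.0999 0.1006] lat [-0.0062 -0.006   0.0004  0.0067  0.0068] z [-0.1104 -0.0622 -0.0519]
(314, 222) [ 0.5104 -0.3169  0.1961] -x -0.0105 lat 0.0003 z -0.0339
(314, 230) [ 0.5166 -0.2868  0.221 ] -x 0.0202 lat 0.0009 z -0.0090
(314, 240) [ 0.5169 -0.2858  0.2341] -x 0.0213 lat 0.0010 z 0.0041
(314, 250) [ 0.5169 -0.286   0.2462] -x 0.0210 lat 0.0011 z 0.0162
(285, 240) [ 0.4773 -0.2996  0.2259] -x 0.0005 lat -0.0353 z -0.0041
(343, 240) [ 0.4948 -0.8759  0.0029] -x -0.5629 lat 0.0867 z -0.2271
(290, 243) [ 0.4844 -0.2982  0.2308] -x 0.0031 lat -0.0287 z 0.0008
(338, 243) [ 0.5421 -0.3097  0.2304] -x 0.0023 lat 0.0302 z 0.0004
(300, 243) [ 0.4969 -0.2984  0.2316] -x 0.0052 lat -0.0163 z 0.0016
(328, 243) [ 0.5301 -0.3069  0.2307] -x 0.0029 lat 0.0179 z 0.0007
(308, 280) [ 0.5047 -0.3122  0.2733] -x -0.0069 lat -0.0061 z 0.0433
(320, 280) [ 0.5182 -0.3173  0.2727] -x -0.0094 lat 0.0081 z 0.0427
(314, 310) [ 0.5327 -0.21    0.3234] -x 0.0987 lat 0.0027 z 0.0934
```

View pics/w1c.png

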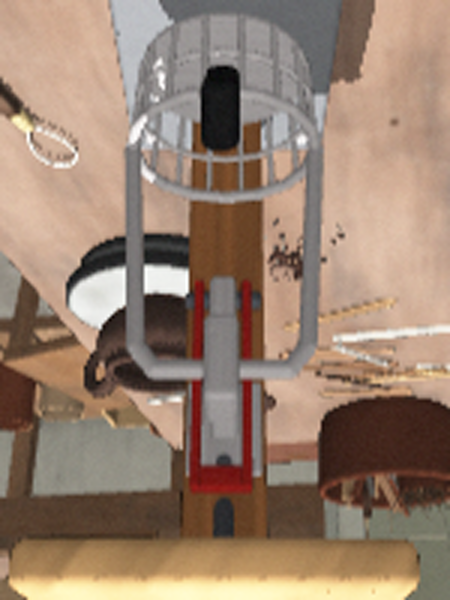

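The wrist view confirms the seat frame. The hook's tip face is 21 mm to -x (22 expected), the bar's centre is near 0, and the handle's centre is 68 mm to -x, laterally at 0. I'll use a slightly flatter tool, about 37° down, to gain clearance below the board.

```bash
python3 - <<'E'
from h import *
c=np.array([.5248,-.2395,.1468]);G=c+.006*np.array([.129,.695,.707])
u=np.array([.182,.983,0])
for dn,d in((37,.12),(37,.05),(37,0)):
    h=np.radians(dn); p,Rt=pose(79.5,dn,G+d*(np.cos(h)*u+np.array([0,0,np.sin(h)])));print(dn,d,p,row(p,Rt))
E
```

```text
37 0.12 [ 0.5403 -0.1558  0.212 ] [ 0.131  -0.0169  0.3278  0.0001 -0.045  -0.0002]
37 0.05 [ 0.5301 -0.2108  0.1699] [ 0.0982 -0.0169  0.5587  0.0001 -0.045  -0.0002]
37 0 [ 0.5229 -0.25    0.1398] [ 0.0747 -0.0169  0.7237  0.0001 -0.045  -0.0002]
```

```bash
python3 -m inch '[[0.06,-0.01,0.15,0,-0.02,0,100],[0.131,-0.017,0.328,0,-0.045,0,100],[0.131,-0.017,0.328,0,-0.045,0,100],[0.131,-0.017,0.328,0,-0.045,0,100],[0.131,-0.017,0.328,0,-0.045,0,100],[0.12,-0.017,0.40,0,-0.045,0,100],[0.11,-0.017,0.48,0,-0.045,0,100],[0.098,-0.017,0.559,0,-0.045,0,100],[0.098,-0.017,0.559,0,-0.045,0,100],[0.098,-0.017,0.559,0,-0.045,0,100]]'
python3 - <<'E'
from h import *
now()
d=cap('wrist');save(d,'w2.png')
c=np.array([.5248,-.2395,.1468]);G=c+.006*np.array([.129,.695,.707])
p,Rt=pose(79.5,37,G);print(row(p,Rt))
d=cap('scene');cv2.imwrite('pics/s2.png',cv2.resize(d['pixels'][100:350,130:430,::-1],None,fx=2.4,fy=2.4))
E
```

```text
t: 3.62
eef_pos: [0.5309, -0.2119, 0.1726]
eef_rot: [1.844, 1.525, -0.913]
contact_force: [0.0, 0.6, 0.1]
grip_width: 0.0853
t
 3.62
 tcp
 [ 0.5309 -0.2119  0.1726]
 grip
 [ 0.5336 -0.1972  0.1839]
 x
 [ 0.1158  0.5913 -0.7981]
 y
 [ 0.9827 -0.1853  0.0053]
 z
 [-0.1448 -0.7849 -0.6025]
 q
 [ 0.0783  0.695  -0.3845  1.8308  1.044   1.4369 -1.0684]
 F
 [0.045  0.6055 0.0574]
 w
 0.08532925091799912
[ 0.006  -0.0047  0.1728  0.0007 -0.0006 -0.0017]
```

View pics/w2.png

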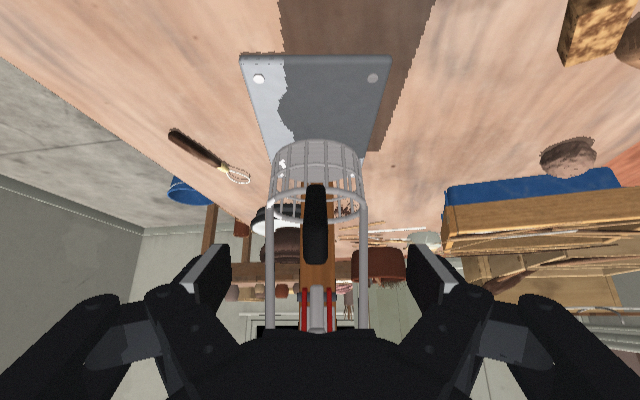

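View pics/s2.png

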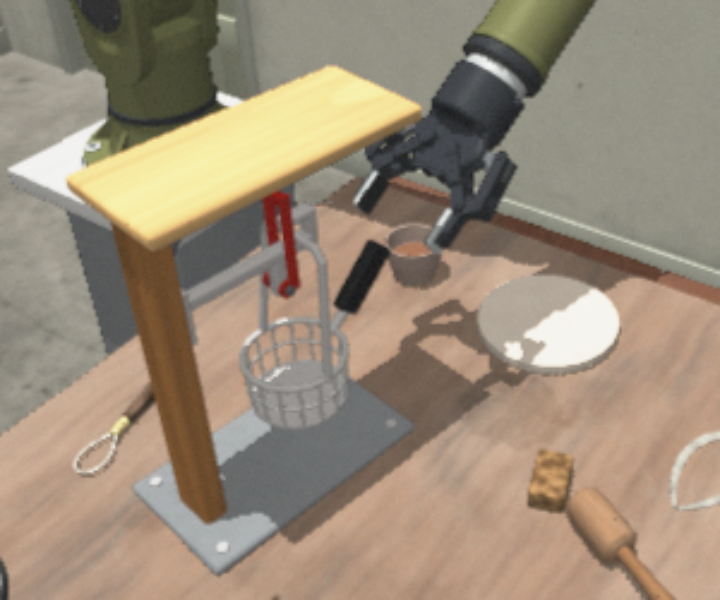

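The handle, (305..327, 185..262) in the wrist view, lies centred between the fingers, and the gripper clears the board. Next I move in and close.

```bash
python3 -m inch '[[0.002,-0.002,0.06,0,0,0,100],[0.004,-0.005,0.12,0,0,-0.002,100],[0.006,-0.005,0.173,0,0,-0.002,100],[0.006,-0.005,0.173,0,0,-0.002,100],[0.006,-0.005,0.173,0,0,-0.002,70],[0.006,-0.005,0.173,0,0,-0.002,45],[0.006,-0.005,0.173,0,0,-0.002,30],[0.006,-0.005,0.173,0,0,-0.002,20],[0.006,-0.005,0.173,0,0,-0.002,10],[0.006,-0.005,0.173,0,0,-0.002,0],[0.006,-0.005,0.173,0,0,-0.002,0],[0.006,-0.005,0.173,0,0,-0.002,0],[0.006,-0.005,0.173,0,0,-0.002,0],[0.006,-0.005,0.173,0,0,-0.002,0]]' 100
python3 - <<'E'
from h import *
now()
d=cap('wrist');save(d,'w3.png')
d=cap('scene');cv2.imwrite('pics/s3.png',cv2.resize(d['pixels'][100:350,130:430,::-1],None,fx=2.4,fy=2.4))
E
```

```text
t: 4.88
eef_pos: [0.5232, -0.2492, 0.1396]
eef_rot: [1.838, 1.534, -0.913]
contact_force: [0.8, 1.9, 2.3]
grip_width: 0.0127
t
 4.88
 tcp
 [ 0.5232 -0.2492  0.1396]
 grip
 [ 0.5259 -0.2345  0.1508]
 x
 [ 0.1082  0.5938 -0.7973]
 y
 [ 0.984  -0.1783  0.0008]
 z
 [-0.1417 -0.7846 -0.6036]
 q
 [ 0.1279  0.7295 -0.3621  1.8839  1.1115  1.3595 -1.1047]
 F
 [0.7808 1.9263 2.2875]
 w
 0.012682549362776121
```

View pics/w3.png

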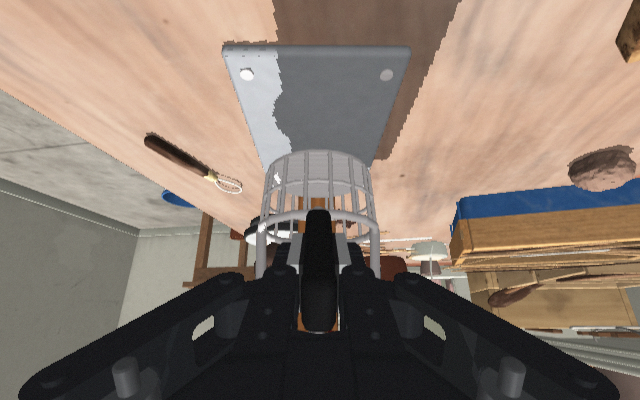

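View pics/s3.png

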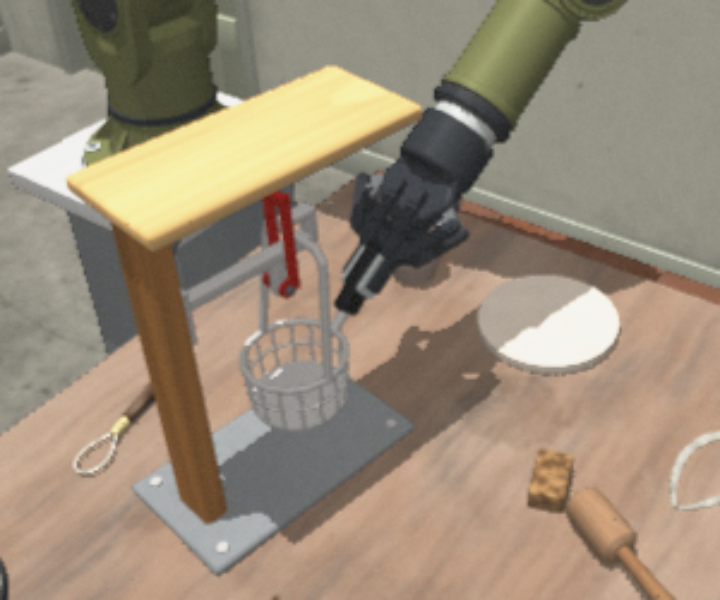

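Gripped: the opening is 12.7 mm and the basket still hangs. In the tool frame, pushing to +x of the stand is (-0.603, 0, 0.797) and up is (-0.797, 0, -0.604). I push 20 mm.

```bash
python3 -m inch '[[-0.01,0,0.013,0,0,0,0],[-0.02,0,0.0265,0,0,0,0],[-0.03,0,0.04,0,0,0,0],[-0.04,0,0.053,0,0,0,0],[-0.04,0,0.053,0,0,0,0],[-0.04,0,0.053,0,0,0,0],[-0.04,0,0.053,0,0,0,0],[-0.04,0,0.053,0,0,0,0]]' 120
python3 - <<'E'
from h import *
now()
d=cap('wrist');save(d,'w4.png')
d=cap('scene');cv2.imwrite('pics/s4.png',cv2.resize(d['pixels'][150:310,200:340,::-1],None,fx=3.7,fy=3.7))
np.save('/tmp/s4.npy',d,allow_pickle=True)
E
```

```text
t: 5.65
eef_pos: [0.5197, -0.269, 0.1394]
eef_rot: [1.838, 1.535, -0.912]
contact_force: [1.4, 5.5, 1.3]
grip_width: 0.0129
t
 5.65
 tcp
 [ 0.5197 -0.269   0.1394]
 grip
 [ 0.5224 -0.2543  0.1507]
 x
 [ 0.1083  0.5943 -0.7969]
 y
 [ 0.984  -0.1781  0.0009]
 z
 [-0.1414 -0.7843 -0.604 ]
 q
 [ 0.1577  0.7241 -0.3537  1.8961  1.1346  1.3373 -1.0942]
 F
 [1.4068 5.4992 1.318 ]
 w
 0.01286495061083868
```

View pics/s4.png

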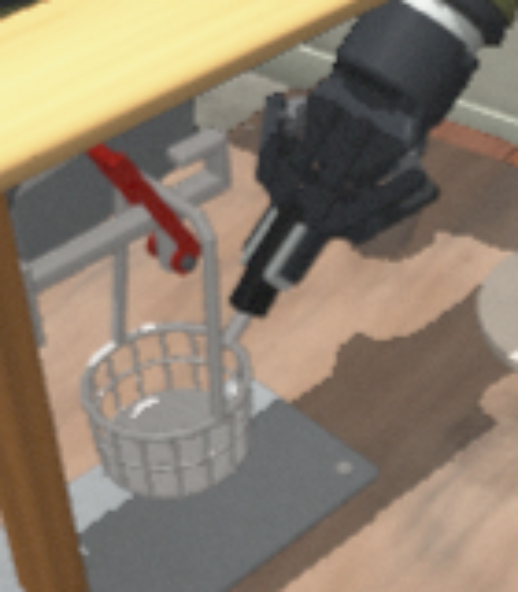

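The keeper is pressed well open, at about 5.7 N (roughly 0.4 rad). The basket is intact in the grip. I lift 36 mm straight up.

```bash
python3 -m inch '[[-0.024,0,-0.018,0,0,0,0],[-0.048,0,-0.036,0,0,0,0],[-0.072,0,-0.054,0,0,0,0],[-0.096,0,-0.0725,0,0,0,0],[-0.096,0,-0.0725,0,0,0,0],[-0.096,0,-0.0725,0,0,0,0]]'
python3 - <<'E'
from h import *
now()
d=cap('wrist');save(d,'w5.png')
d=cap('scene');cv2.imwrite('pics/s5.png',cv2.resize(d['pixels'][130:310,190:350,::-1],None,fx=3.3,fy=3.3))
E
```

```text
t: 6.25
eef_pos: [0.5196, -0.2698, 0.1766]
eef_rot: [1.838, 1.532, -0.912]
contact_force: [1.5, 3.0, 0.8]
grip_width: 0.0128
t
 6.25
 tcp
 [ 0.5196 -0.2698  0.1766]
 grip
 [ 0.5222 -0.2551  0.1879]
 x
 [ 0.11    0.5931 -0.7976]
 y
 [ 0.9838 -0.1791  0.0025]
 z
 [-0.1414 -0.785  -0.6032]
 q
 [ 0.166   0.668  -0.3628  1.8735  1.105   1.3701 -1.0244]
 F
 [1.5488 2.9622 0.8202]
 w
 0.01281489372293554
```

View pics/s5.png

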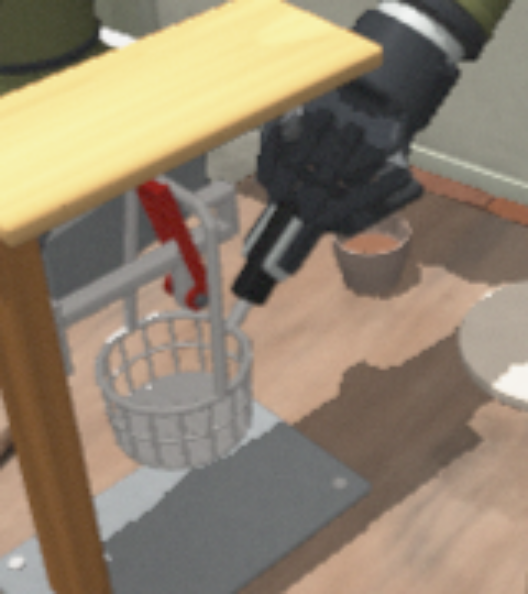

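View pics/w5.png

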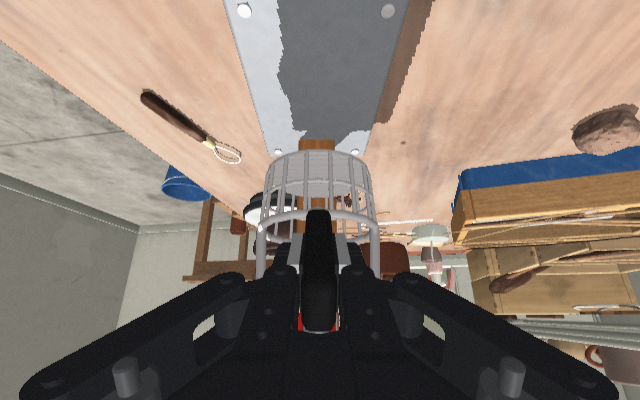

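Bar is about 37 mm above the seat, so it clears the lip, and there is no slip. I move it forward over the tip.

```bash
python3 -m inch '[[0.02,0,-0.027,0,0,0,0],[0.04,0,-0.053,0,0,0,0],[0.06,0,-0.08,0,0,0,0],[0.08,0,-0.107,0,0,0,0],[0.10,0,-0.133,0,0,0,0],[0.12,0,-0.16,0,0,0,0],[0.14,0,-0.186,0,0,0,0],[0.16,0,-0.213,0,0,0,0],[0.18,0,-0.24,0,0,0,0],[0.2,0,-0.266,0,0,0,0],[0.22,0,-0.293,0,0,0,0],[0.24,0,-0.319,0,0,0,0],[0.24,0,-0.319,0,0,0,0],[0.24,0,-0.319,0,0,0,0]]'
python3 - <<'E'
from h import *
now()
d=cap('wrist');save(d,'w6.png');np.save('/tmp/w6.npy',d,allow_pickle=True)
d=cap('scene');save(d,'s6.png');np.save('/tmp/s6.npy',d,allow_pickle=True)
E
```

```text
t: 7.52
eef_pos: [0.5411, -0.1511, 0.176]
eef_rot: [1.837, 1.534, -0.913]
contact_force: [0.1, -0.6, -2.1]
grip_width: 0.0127
t
 7.52
 tcp
 [ 0.5411 -0.1511  0.176 ]
 grip
 [ 0.5437 -0.1364  0.1873]
 x
 [ 0.1082  0.5937 -0.7974]
 y
 [ 0.9841 -0.1778  0.0011]
 z
 [-0.1411 -0.7848 -0.6035]
 q
 [-0.0103  0.7135 -0.4057  1.7752  0.9841  1.5071 -1.087 ]
 F
 [ 0.1288 -0.6229 -2.1224]
 w
 0.012723194857694046
```

View pics/s6.png

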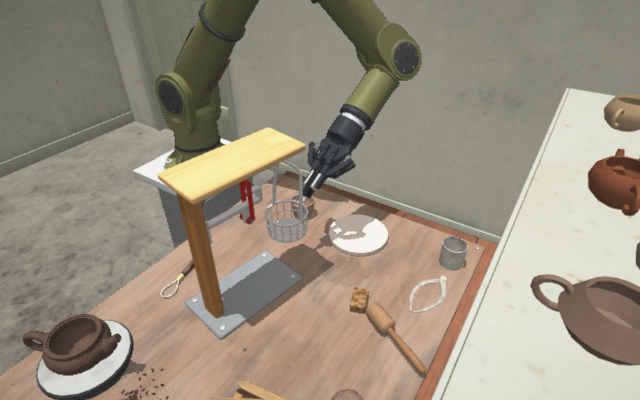

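View pics/w6.png

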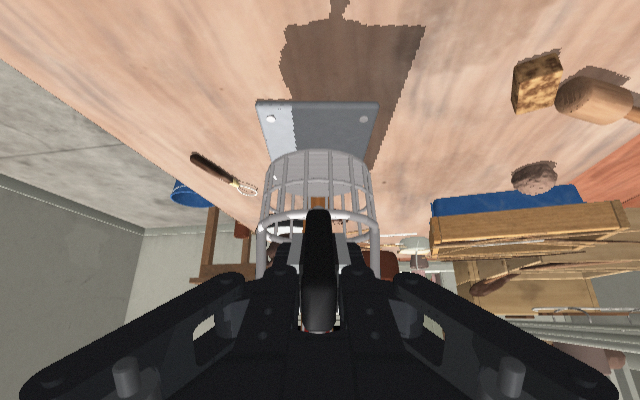

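The basket is off the hook, the keeper is upright again at (248,200) in the scene view, and the basket sits in the grip as when it hung. Next I carry it to above the bat at (0.622, -0.055).

```bash
cat >> h.py <<'E'
def carry(foot,s=None):
    u=np.array([np.cos(np.radians(79.5)),np.sin(np.radians(79.5)),0])
    g=np.array(foot)+.0862*u+np.array([0,0,.0912]); return pose(79.5,37.1,g)
E
python3 - <<'E'
from h import *
for f in([.56,-.14,.096],[.622,-.055,.08],[.622,-.055,.05]): print(row(*carry(f)))
E
```

```text
[ 0.1754  0.0569 -0.2305  0.0009  0.0002  0.0003]
[ 0.4084  0.2093 -0.4502  0.0009  0.0002  0.0003]
[ 0.4882  0.2092 -0.3899  0.0009  0.0002  0.0003]
```

```bash
python3 -m inch '[[0.03,0.01,-0.04,0,0,0,0],[0.07,0.02,-0.09,0,0,0,0],[0.12,0.04,-0.16,0,0,0,0],[0.175,0.057,-0.23,0,0,0,0],[0.23,0.095,-0.285,0,0,0,0],[0.29,0.133,-0.34,0,0,0,0],[0.35,0.171,-0.395,0,0,0,0],[0.408,0.209,-0.45,0,0,0,0],[0.43,0.209,-0.434,0,0,0,0],[0.46,0.209,-0.412,0,0,0,0],[0.48,0.209,-0.396,0,0,0,0],[0.488,0.209,-0.39,0,0,0,0],[0.488,0.209,-0.39,0,0,0,0],[0.488,0.209,-0.39,0,0,0,0],[0.488,0.209,-0.39,0,0,0,0]]'
python3 - <<'E'
from h import *
now()
d=cap('wrist');save(d,'w7.png')
d=cap('scene');cv2.imwrite('pics/s7.png',cv2.resize(d['pixels'][120:310,220:440,::-1],None,fx=3,fy=3));np.save('/tmp/s7.npy',d,allow_pickle=True)
d=cap('top');cv2.imwrite('pics/t7.png',cv2.resize(d['pixels'][120:320,180:400,::-1],None,fx=3,fy=3));np.save('/tmp/t7.npy',d,allow_pickle=True)
E
```

```text
t: 8.87
eef_pos: [0.6349, 0.0144, 0.1307]
eef_rot: [1.839, 1.531, -0.914]
contact_force: [0.5, 0.4, -1.6]
grip_width: 0.0127
t
 8.87
 tcp
 [0.6349 0.0144 0.1307]
 grip
 [0.6376 0.0291 0.1419]
 x
 [ 0.1099  0.5925 -0.798 ]
 y
 [ 0.9836 -0.1802  0.0017]
 z
 [-0.1427 -0.7851 -0.6027]
 q
 [-0.2378  0.9417 -0.4109  1.3645  0.9201  1.7164 -1.0717]
 F
 [ 0.4686  0.44   -1.6082]
 w
 0.01272981041489825
```

View pics/s7.png

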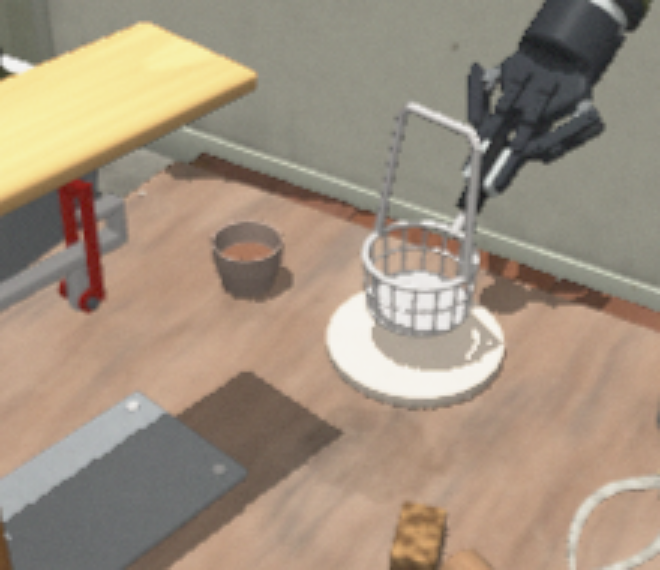

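View pics/t7.png

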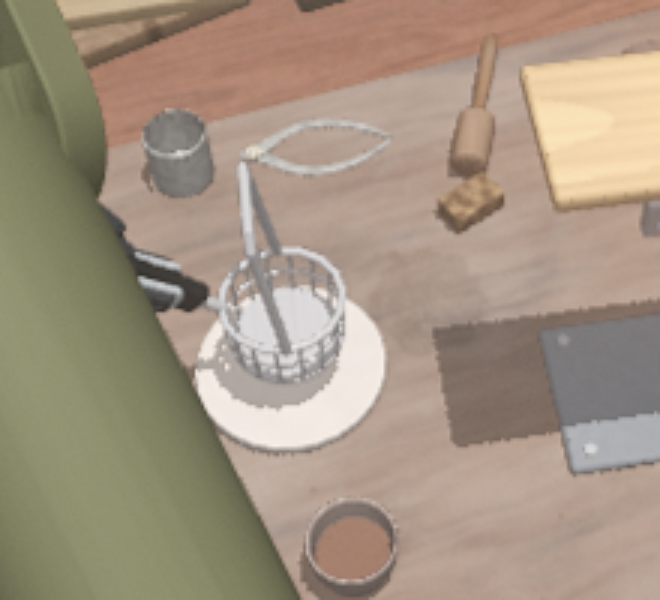

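The basket is above the bat. In the scene crop its rim is at (363..478, 225..290) and the bat at (325..505, 285..405). I check the rim's centre and tilt with depth.

```bash
python3 - <<'E'
from h import *
for n in('s7','t7'):
    d=np.load(f'/tmp/{n}.npy',allow_pickle=True).item();C=cloud(d).reshape(-1,3)
    f=np.array([.622,-.055]); r=np.linalg.norm(C[:,:2]-f,axis=1)
    for lo,hi in((.044,.056),(.095,.112)):
        P=C[(C[:,2]>lo)&(C[:,2]<hi)&(r<.065)]
        if lo>.09:
            P=P[r[(C[:,2]>lo)&(C[:,2]<hi)&(r<.065)]>.03]
            A=np.c_[2*P[:,:2],np.ones(len(P))];x=np.linalg.lstsq(A,(P[:,:2]**2).sum(1),rcond=None)[0]
            pl=np.linalg.lstsq(np.c_[P[:,:2]-f,np.ones(len(P))],P[:,2],rcond=None)[0]
            print(n,'rim',len(P),x[:2],'r',np.sqrt(x[2]+x[0]**2+x[1]**2),'plane',pl)
        else: print(n,'floor',len(P),(P.min(0)+P.max(0))/2,np.median(P,0),P.max(0)-P.min(0))
    # bail bar
    P=C[(C[:,2]>.19)&(np.linalg.norm(C[:,:2]-f,axis=1)<.06)];print('bail',len(P),P[:,2].max(),np.median(P[P[:,2]>.212],0))
    P=C[(np.abs(C[:,2]-.014)<.005)&(r<.1)]; c,rad=cv2.minEnclosingCircle(P[:,:2].astype(np.float32));print('bat',c,rad,np.median(P[:,2]))
E
```

```text
s7 floor 421 [ 0.6241 -0.0577  0.0515] [ 0.6253 -0.0613  0.0525] [0.0875 0.0877 0.0088]
s7 rim 261 [ 0.6237 -0.0585] r 0.044751136271990566 plane [0.0059 0.0181 0.1013]
bail 168 0.22437528373662552 [ 0.628  -0.0472  0.22  ]
bat (0.6224715709686279, -0.05838513746857643) 0.07484468072652817 0.01179520323444333
t7 floor 365 [ 0.6232 -0.0542  0.0531] [ 0.6282 -0.0591  0.0548] [0.0838 0.0814 0.0058]
t7 rim 332 [ 0.6218 -0.0541] r 0.04471144102661831 plane [0.0062 0.0135 0.1041]
bail 165 0.23040537945167477 [ 0.6146 -0.0404  0.2246]
bat (0.6212466359138489, -0.052585773169994354) 0.07640358805656433 0.01505740704054809
```

It is centred within about 2 mm and its tilt is about 0.02 rad. I lower it, the last part in small steps.

```bash
python3 -m inch '[[0.025,0,0.019,0,0,0,0],[0.05,0,0.038,0,0,0,0],[0.072,0,0.0545,0,0,0,0],[0.082,0,0.062,0,0,0,0],[0.087,0,0.066,0,0,0,0],[0.087,0,0.066,0,0,0,0],[0.087,0,0.066,0,0,0,0]]'
python3 -m inch '[[0.003,0,0.002,0,0,0,0],[0.006,0,0.004,0,0,0,0],[0.006,0,0.004,0,0,0,0],[0.006,0,0.004,0,0,0,0]]'
```

```text
t: 9.6
eef_pos: [0.6351, 0.0149, 0.0978]
eef_rot: [1.839, 1.532, -0.914]
contact_force: [-0.2, -1.0, -1.7]
grip_width: 0.0125
t: 9.93
eef_pos: [0.6352, 0.015, 0.0957]
eef_rot: [1.839, 1.532, -0.913]
contact_force: [-0.5, -0.0, -1.9]
grip_width: 0.0125
```

```bash
python3 -m inch '[[0.003,0,0.002,0,0,0,0],[0.004,0,0.003,0,0,0,0],[0.004,0,0.003,0,0,0,0]]'
python3 -m inch '[[0.003,0,0.002,0,0,0,0],[0.004,0,0.003,0,0,0,0],[0.004,0,0.003,0,0,0,0]]'
```

```text
t: 10.18
eef_pos: [0.6352, 0.015, 0.0942]
eef_rot: [1.839, 1.532, -0.913]
contact_force: [0.0, 0.3, -1.5]
grip_width: 0.0125
t: 10.43
eef_pos: [0.6353, 0.0152, 0.0939]
eef_rot: [1.838, 1.53, -0.913]
contact_force: [0.1, 2.2, 5.1]
grip_width: 0.0125
```

Contact: 5 N up from the bat. Release, with a slow start to the opening.

```bash
python3 -m inch '[[0,0,0,0,0,0,8],[0,0,0,0,0,0,14],[0,0,0,0,0,0,20],[0,0,0,0,0,0,28],[0,0,0,0,0,0,40],[0,0,0,0,0,0,60],[0,0,0,0,0,0,80],[0,0,0,0,0,0,80],[0,0,0,0,0,0,80]]' 20
python3 - <<'E'
from h import *
now()
d=cap('wrist');save(d,'w8.png')
d=cap('scene');cv2.imwrite('pics/s8.png',cv2.resize(d['pixels'][120:310,220:440,::-1],None,fx=3,fy=3))
E
```

```text
t: 11.18
eef_pos: [0.6353, 0.0151, 0.0939]
eef_rot: [1.838, 1.531, -0.913]
contact_force: [0.6, -0.1, 0.1]
grip_width: 0.0684
t
 11.18
 tcp
 [0.6353 0.0151 0.0939]
 grip
 [0.6379 0.0298 0.1051]
 x
 [ 0.1104  0.5919 -0.7984]
 y
 [ 0.9837 -0.1796  0.0029]
 z
 [-0.1417 -0.7857 -0.6021]
 q
 [-0.2411  0.9862 -0.4055  1.3778  0.9305  1.678  -1.1126]
 F
 [ 0.6264 -0.0675  0.0951]
 w
 0.06839370420345335
```

View pics/w8.png

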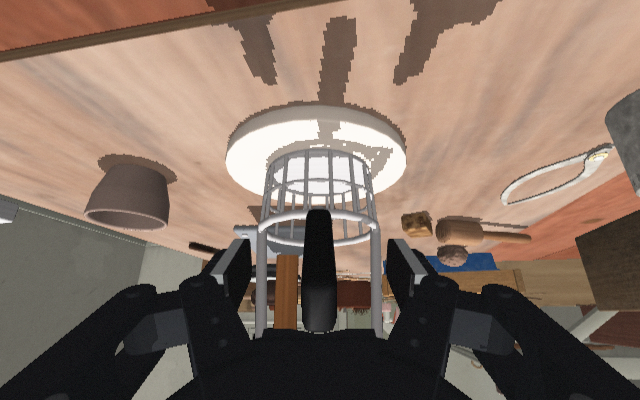

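View pics/s8.png

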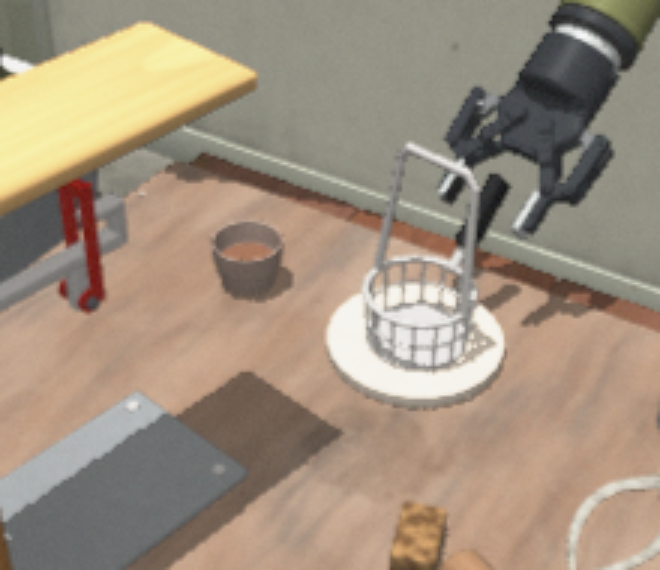

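The basket stands free on the bat. Both fingers are open and clear of the handle. I retreat 90 mm along the tool axis.

```bash
python3 -m inch '[[0,0,-0.05,0,0,0,80],[0,0,-0.1,0,0,0,80],[0,0,-0.16,0,0,0,80],[0,0,-0.23,0,0,0,80],[0,0,-0.3,0,0,0,80],[0,0,-0.3,0,0,0,80],[0,0,-0.3,0,0,0,80],[0,0,-0.3,0,0,0,80],[0,0,-0.3,0,0,0,80]]'
python3 - <<'E'
from h import *
d=cap('scene');save(d,'s9.png');np.save('/tmp/s9.npy',d,allow_pickle=True)
t=cap('top');save(t,'t9.png')
print(robot.state()['joint_vel'],robot.state()['contact_force'],robot.state()['eef_pos'])
for n,d in(('s',d),('t',t)):
    C=cloud(d).reshape(-1,3); f=np.array([.622,-.055]); r=np.linalg.norm(C[:,:2]-f,axis=1)
    P=C[(C[:,2]>.055)&(C[:,2]<.076)&(r<.065)&(r>.03)]
    A=np.c_[2*P[:,:2],np.ones(len(P))];x=np.linalg.lstsq(A,(P[:,:2]**2).sum(1),rcond=None)[0]
    pl=np.linalg.lstsq(np.c_[P[:,:2]-f,np.ones(len(P))],P[:,2],rcond=None)[0]
    print(n,'rim',len(P),x[:2],'plane',pl)
print('cup',world(d,297,300))
E
```

```text
t: 12.03
eef_pos: [0.6479, 0.0844, 0.1476]
eef_rot: [1.838, 1.529, -0.915]
contact_force: [-1.2, -1.0, -1.3]
grip_width: 0.068
[-0.0027 -0.0013 -0.0035 -0.0064 -0.0013  0.0012  0.0014] [ 0.778  -0.3337 -0.4163] [0.6479 0.0846 0.1477]
s rim 272 [ 0.6247 -0.0573] plane [0.0085 0.024  0.0646]
t rim 324 [ 0.6226 -0.0533] plane [-0.0045  0.0193  0.0671]
cup [ 0.4557 -0.0535  0.0272]
```

View pics/s9.png

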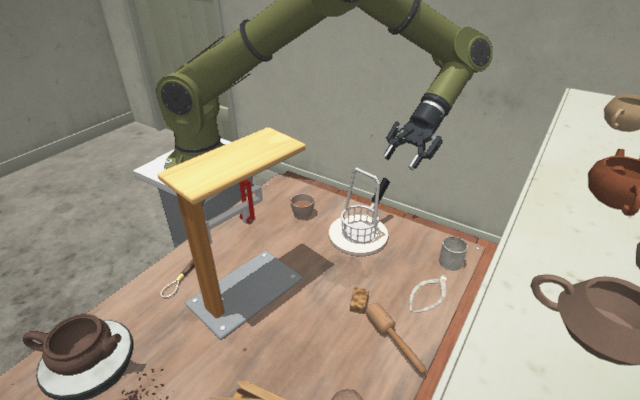

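View pics/t9.png

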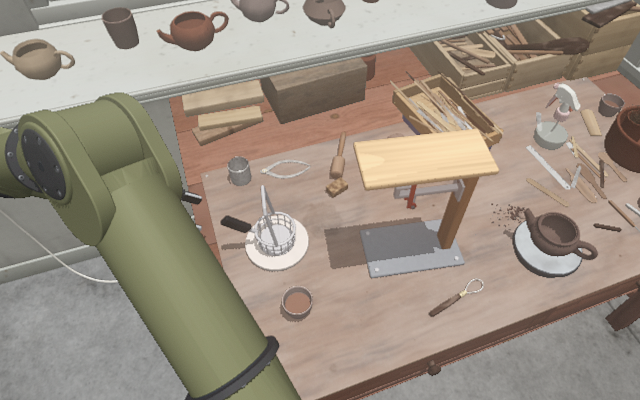

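The basket stands upright in the middle of the bat at (360,235) in the scene view. The robot is clear, the keeper is shut at (248,200), and the cup and cork are where they were.

```bash
python3 -c "
from plant import robot
print(robot.close_job(), robot.state()['t'])"
```

```text
the job is handed in; nothing more can be done
the job is handed in; nothing more can be done
```

The basket is off the hook and stands released on the plaster bat. I handed the job in at about 12 s, and no verdict was reported.

- **How it went:** I gripped the handle with the tool about 37° down. I pushed the basket 20 mm towards the post at about 5.7 N, which opened the keeper by roughly 0.4 rad judging from force and geometry. Then I lifted it 37 mm, took it forward over the tip, set it down with about 5 N of contact and let go.
- **Basket at the end:** By depth from two cameras, the rim centre is within about 3 mm of the bat's centre and the tilt reads about 0.02 rad. At the last reading the tool was clear of everything, with only sensor noise on the wrist force.
- **Rest of the scene:** In the last pictures the keeper is shut, and the cup and the cork block are where they started.
- **Disagreement:** The two fixed cameras differ by about 3 to 4 mm in y, slightly more than the stated calibration but well inside the 30 mm tolerance.
- **Not measured:** I could not read the keeper's angle or the basket's speed directly.

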